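Free-run check of a parts trolley on its gravity rail

TASK

Check that the loaded parts trolley runs freely on its sloping rail: push the bolt's knob away from the track to let the trolley go, and let it roll by itself, untouched, until its front plate has passed the white mark across the track. Then catch it by its front plate so gently that the jar standing loose on it does not rock or shift, before it reaches the wooden end stop, and bring it to rest between the mark and the stop and keep it still for a good two seconds. Finish while your fingers are still holding the trolley there, without disturbing the other things on the bench.

Things in the scene. Friction and masses are not known exactly. Their poses are not given: they have to be found in the camera images.
- rail: Fixed wooden gravity rail on a base board 560 x 190 mm: a deck 90 mm wide with two aluminium rails, x = -270 to 270 mm. x axis level, pointing down the slope; y to the side of the bolt's knob; z up; origin on the bench under the middle of the track. Running surface (rail tops) 60 mm above the bench at x = 0, falling 73.4 mm per metre of x (4.2 degrees).
- trolley: Grey four-wheeled flat trolley, 120 mm long, 64 mm wide; it cannot leave the rail sideways and its bed stays level. Axes as the rail's; origin at the running surface under its middle. Bed top 40 mm above the origin. Nominal 0.55 kg (0.85 to 1.4 times that), plus the jar. Friction 0.08 N, drag 1.4 N per m/s: let go, it passes the mark about 1 s later at 0.2 to 0.3 m/s, still speeding up.
- trolley_nose (a point): Middle of the front (downhill) face of the trolley's upright steel front plate, where fingers bear to catch it: 60 mm ahead of the trolley's origin, 64 mm above it. The plate is 60 mm wide, 8 mm thick and stands 40 to 88 mm above the trolley's origin. Starts at rail x = -100 mm; meets the end stop at rail x = 244 mm.
- trolley_bed (a point): Point on top of the trolley's bed where the jar stands, 80 mm behind the front plate's face; axes as the trolley's.
- jar: Glass jar of brass screws with a steel lid, 32 mm in diameter, 110 mm high, nominal 0.12 kg (0.8 to 1.3 times), standing loose and upright on the trolley's bed. Origin at the centre of its underside, z up its axis. It begins to rock if the trolley is braked harder than about 2.8 m/s2.
- bolt (a joint): Travel (m) of the steel bolt, a bar 16 mm wide at rail x = -91 mm, 97 to 111 mm above the bench, across the track in front of the trolley. 0 = shut; grows to 0.040 as it slides along rail +y; from about 0.018 the trolley is free. Friction 1.5 N, stays where left. The wooden bracket under it covers rail x -116 to -66, y 50 to 125 mm, 96 mm high.
- bolt_knob (a point): Middle of the bolt's upright black knob (moves with the bolt), a round post 20 mm in diameter and 48 mm high, standing from 24 mm below this point to 24 mm above it. With the bolt shut this point is at rail x = -91, y = 90 mm, 135 mm above the bench.
- mark (a point): Middle of the white mark painted across the deck and rails, a stripe 12 mm wide, at rail x = 60 mm, on the running surface.
- stop_face (a point): Middle of the uphill face of the wooden end stop, a block across the track, at the level of the running surface, rail x = 244 mm. The block's top is 80 mm above the bench; it is 18 mm thick.
- tape: Bystander: grey roll of tape lying flat, 96 mm in diameter, 30 mm high; origin at its underside.
- coupling: Bystander: white plastic pipe coupling standing upright, 56 mm in diameter, 50 mm high; origin at its underside.
- tin: Bystander: small metal tin 72 mm in diameter, 85 mm high; origin at its underside.
- driver: Bystander: screwdriver with a black handle lying on the bench beside the rail, about 200 mm long, about 30 mm high.
- offcut: Bystander: plywood offcut 100 x 45 x 22 mm; origin at its underside.
- mug: Bystander: white mug 76 mm in diameter, 85 mm high; origin at its underside.
- spanner: Bystander: flat steel spanner lying on the bench.
There are look-alikes about, which are no part of the job. What is shaped like the jar but red is not meant.

How it is judged:
By the outcome, as a careful person would: the job done as asked, in the order asked, and still so for the second after the job is handed in, while the arm keeps its last pose, push and grip.
It also fails if it takes over 29 s, if anything falls off the work surface, if the arm or the gripper's body presses on something with over 40 N, if the wrist force passes 120 N, or if a joint passes its speed limit or range.

ROBOT

A 7-joint arm with a two-finger parallel gripper is mounted at the origin on the work surface. World frame = base frame: x ahead of the robot, y to its left, z up, the work surface at z = 0. Lengths are in mm, angles in rad, forces in N, time in s.
With the tool pointing down it reaches from about 425 to 875 mm from the base axis. Payload 8.4 kg.
Tool frame: the origin (TCP) lies at the very end of the fingers, on their centre line; the grasp point (between the pads) lies 19 mm behind it (env.grasp_offset is the distance from the TCP to the grasp point, in mm); z points along the fingers, y is the line along which they close (so a half turn about z gives the same grasp; the last joint's range is limited). The gripper opens to 87 mm and grips with 3 to 60 N. Pads are 19 mm wide; open, the fingers measure 117 mm over their backs; the gripper's body (75 mm by 190 mm) begins 51 mm behind the grasp point.
Start: joints at [-1.351, 0.333, 0.04, 1.465, -0.013, 1.343, -0.059], TCP at [203.728, 617.218, 222.546] pointing down, gripper open.
Joint ranges: [-2.58, 2.58], [-0.38, 2.09], [-1.3, 1.39], [0.25, 2.4], [-1.5, 4.64], [0.08, 2.09], [-2.65, 2.65]. Speed limits (rad/s): [2.22, 2.22, 2.79, 2.79, 3.14, 3.14, 3.14].

INTERFACE

Orientations are given as a unit quaternion [w, x, y, z].
In Python, from workcell import env, capture, get_calibration, sign_off gives the robot as it stands.
- The arm moves only by the tool carry_out, never from a script. Its argument "series" is text: rows parted by semicolons, each of 6 numbers parted by spaces: the shift along the world's x, y, z in units of 0.3 m (1.0 is 0.3 m), then the turn, a rotation vector about the world's x, y, z in units of 2 rad (1.0 is 2 rad). A call has 1 to 5 rows; each row is the pose to reach, as a shift and turn from the pose commanded when the call began; what a row does not reach only later rows make up. A row lasts 1/10 s, in which the tool goes at most 50 mm and 8.59 degrees, less where a joint would pass 70% of its speed; a pose out of reach is approached as far as the arm can. A call with a number of a shift or a turn outside -1 to 1 is refused whole. A call with a gripper value outside its range is refused whole. "jaw" is the opening, from 0 (shut) to 1 (fully open), set as the call begins (left out, the last holds). The fingers move at their own pace and stop on an object; "squeeze" is the grip in N (left out, the last holds). Time passes only in rows, so rows that repeat a pose let the fingers close. It gives the time, the measured TCP pose, the force, the opening and the grip force at its end, in the units of the state.
- env.observe(): the state, without advancing time (a new reading comes with each control period).
- capture(name): name is "scene" or "top" or "wrist"; returns the picture (480x640x3 uint8, red, green, blue); there is no depth.
- get_calibration(name): a dict with "mtx" (3x3 intrinsics, pixels), "position" and "orientation" of the camera in the world; the wrist camera has in their place "hand_eye" (4x4, takes a point from camera to tool coordinates, whose origin is the TCP and whose axes are the flange's). Camera axes: x right, y down, z forward; pixel columns grow to the right and rows downward; lengths in mm; the calibration is good to about 2 mm. A picture is of the moment at which its call begins: read the wrist's pose just before it. get_calibration takes no time and is no camera call.
- sign_off(): hands the job in; it is judged then, once.
The state is a dict: "time": time; "joint_pos": joint angles; "joint_vel": joint speeds; "joint_torque": joint torques, N m; "ee_pos": TCP position; "tool_rot": TCP orientation; "ft_force": force on the tool from outside, world axes, zero at the start; "moment": the same for the moment, N m; "gripper_width": finger opening in mm; "finger_force": force on a finger pad.
Only numpy, scipy, OpenCV 4.12 (cv2) and the standard library are available. Lean on these libraries where they do the work, as an engineer would, in place of code of your own. Each camera call takes 0.05 s, during which the arm holds its last target. There are 200 camera calls.

## Working session

There is one attempt and no reset: what is moved stays moved. The work goes in short steps, Python scripts to look and compute and a tool call to move; the robot and the scene stay as the last step left them, time stands still between calls to the robot, and variables do not carry over. Pictures are saved under pics/ and viewed, at most 10 in all, crops included, and the job is handed in when it is done.

Besides the shell and the picture viewer there is one more tool, called after ">>>" as a command line: name --argument value ..., lists and objects as JSON in quotes. carry_out: Moves the arm, as the interface text tells. Shifts and turns lie within -1 to 1; 1 stands for 0.3 m of shift or 2 rad of turn. Its arguments: {"type":"object","properties":{"series":{"type":"string"},"jaw":{"type":"number"},"squeeze":{"type":"number"}},"required":["series"]}

```bash
mkdir -p pics; python3 - <<'E'
from workcell import env,capture,get_calibration
import cv2,numpy as np
for n in("scene","top"):
    cv2.imwrite(f"pics/{n}0.png",capture(n)[:,:,::-1]);c=get_calibration(n);print(n,c)
s=env.observe();print(s["time"],s["ee_pos"],s["tool_rot"],s["ft_force"])
E
```

```text
scene {'mtx': array([[584.8961612 ,   0.        , 315.6156839 ],
       [  0.        , 584.8961612 , 236.32365655],
       [  0.        ,   0.        ,   1.        ]]), 'position': array([1346.57142135,  889.87307391, 1116.6914927 ]), 'orientation': array([-0.15044614,  0.32914467,  0.84796086, -0.38728817])}
top {'mtx': array([[518.36867956,   0.        , 325.0125359 ],
       [  0.        , 518.36867956, 237.99057901],
       [  0.        ,   0.        ,   1.        ]]), 'position': array([ 453.35076317,   -6.40525285, 1412.57980615]), 'orientation': array([-0.02862287,  0.70910163, -0.70410425,  0.02434785])}
0.1 [203.63166124 616.83774286 221.73702231] [-6.22895244e-05  1.58752567e-01  9.87318122e-01 -7.38065366e-04] [-0.33222559 -0.61884441 -0.59826019]
```

View pics/scene0.png

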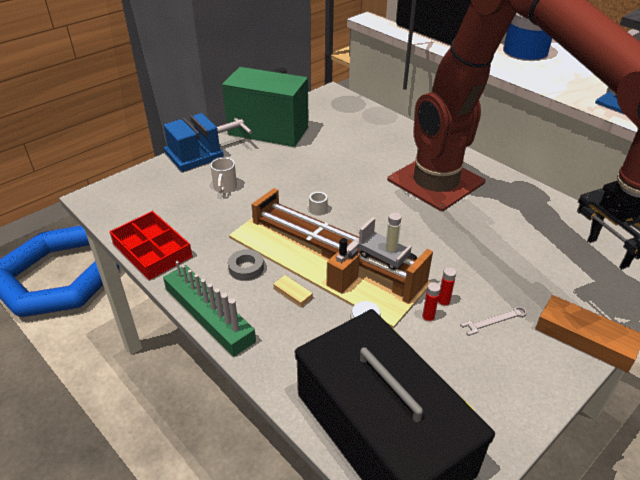

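View pics/top0.png

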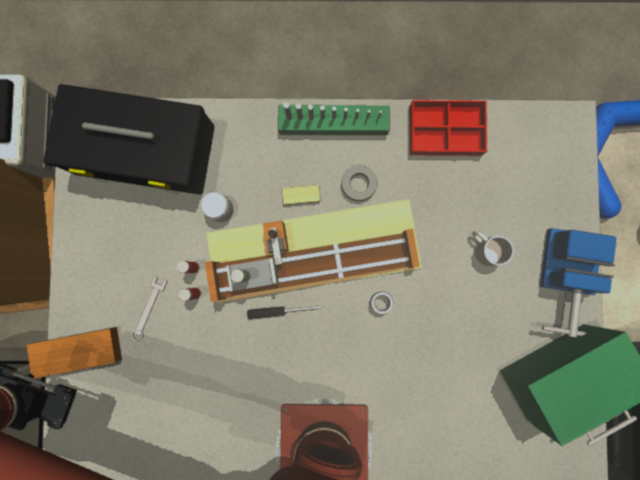

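The scene view shows the rail with the trolley at its right end: brass jar about (393,232), knob (343,247), mark (315,235), stop at left (265,205). Two red look-alike jars stand at (430,300) and (447,285), off the rail. In the top view rail +x runs right, with the knob near (273,234), mark (338,260) and stop (412,250).

```bash
python3 - <<'E'
import cv2
a=cv2.imread("pics/top0.png")[195:310,175:435];b=cv2.imread("pics/scene0.png")[180:330,220:470]
cv2.imwrite("pics/topz.png",cv2.resize(a,None,fx=3,fy=3,interpolation=cv2.INTER_CUBIC))
cv2.imwrite("pics/scz.png",cv2.resize(b,None,fx=3.2,fy=3.2,interpolation=cv2.INTER_CUBIC))
E
```

```text
(no output)
```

View pics/topz.png

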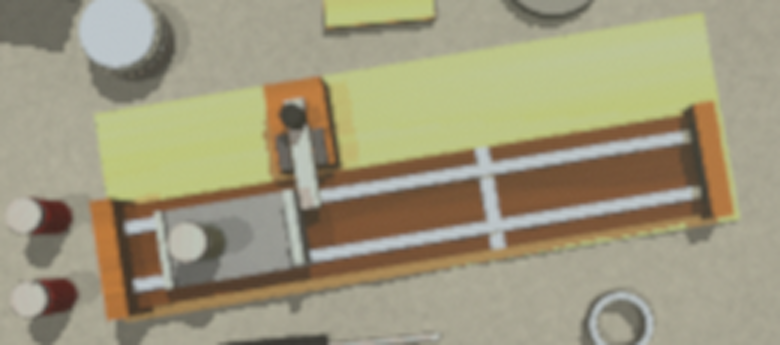

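View pics/scz.png

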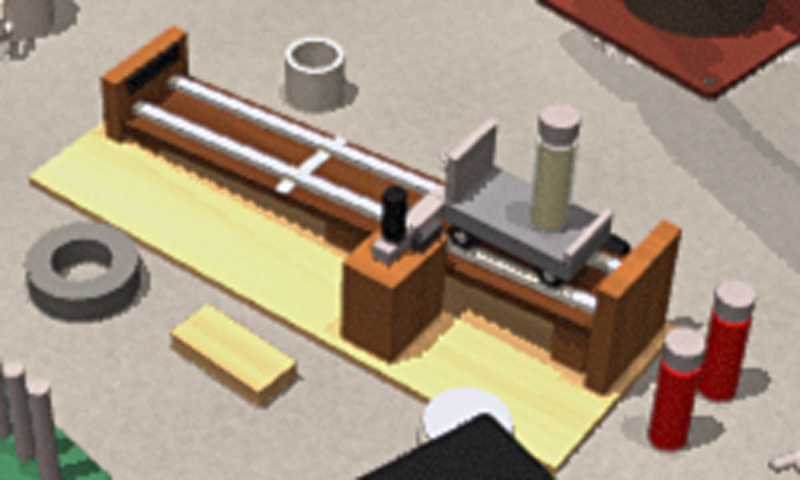

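The crops show the brass jar (topz 188,242; scz 555,170) standing on the trolley bed. It is the only jar on the trolley, and the two red ones on the bench are the look-alikes. The knob top is at topz (293,115), the mark runs from (483,147) to (499,249), and the plate's top edge from (295,192) to (305,263).

```bash
cat > h.py <<'E'
import numpy as np,cv2
from scipy.spatial.transform import Rotation as R
from scipy.optimize import least_squares
from workcell import env,capture,get_calibration
def cam(n):
    c=get_calibration(n);q=c["orientation"];return c["mtx"],R.from_quat([*q[1:],q[0]]).as_matrix(),c["position"]
C={n:cam(n) for n in("top","scene")}
def proj(n,p):
    K,M,t=C[n];q=K@(M.T@(np.asarray(p,float)-t));return q[:2]/q[2]
def r2w(P,x,y,z):
    c,s=np.cos(P[2]),np.sin(P[2]);return np.array([P[0]+c*x-s*y,P[1]+s*x+c*y,z])
E
python3 - <<'E'
from h import *
T=lambda U,V:("top",175+(U+.5)/3-.5,195+(V+.5)/3-.5)
S=lambda U,V:("scene",220+(U+.5)/3.2-.5,180+(V+.5)/3.2-.5)
F=[(T(293,115),-91,90,159),(T(491,198),60,0,55.6),(T(704,160),244,0,80),(T(295,192),-100,30,159.7),(T(305,263),-100,-30,159.7),(T(188,242),-180,0,221.7),
(S(395,193),-91,90,159),(S(312,165),60,0,55.6),(S(559,118),-180,0,221.7),(S(447,157),-100,30,159.7),(S(493,122),-100,-30,159.7)]
f=lambda P:np.concatenate([proj(o[0],r2w(P,*p))-o[1:] for o,*p in F])
r=least_squares(f,[550,100,-1.7],loss="soft_l1");P=r.x
print(P,np.round(f(P).reshape(-1,2),1).tolist());np.save("P.npy",P)
for n,a in dict(knob=(-91,90,135),tcp_prepush=(-91,55,122),push=(-91,95,122),mark=(60,0,56),c110=(120,0,105),stop=(244,0,42)).items():print(n,r2w(P,*a).round(1))
s=env.observe();q=s["tool_rot"];M=R.from_quat([*q[1:],q[0]]).as_matrix();print(M.round(3).tolist())
yr=np.array([-np.sin(P[2]),np.cos(P[2])]);a=np.arctan2(yr[1],yr[0])-np.arctan2(M[1,1],M[0,1]);print("turn options",a,(a+np.pi)%(2*np.pi)-np.pi*0)
E
```

```text
[486.30858647  24.95319173  -1.39769636] [[-0.2, -0.2], [0.4, -0.3], [0.1, 0.3], [-0.7, -0.9], [-0.1, -0.0], [-0.3, 0.1], [-0.0, -0.1], [-0.3, -2.0], [0.8, -0.5], [0.4, 0.1], [-0.9, -0.8]]
knob [559.3 130.1 135. ]
tcp_prepush [524.8 124.1 122. ]
push [564.2 131.  122. ]
mark [496.6 -34.2  56. ]
c110 [507.  -93.3 105. ]
stop [ 528.3 -215.4   42. ]
[[-0.95, 0.313, -0.0], [0.313, 0.95, -0.001], [-0.0, -0.001, -1.0]]
turn options -1.0788420508633474 2.062750602726446
```

>>> carry_out --series "0.08 -0.12 0.06 0 0 -0.05; 0.16 -0.24 0.12 0 0 -0.1; 0.24 -0.36 0.18 0 0 -0.15; 0.32 -0.48 0.24 0 0 -0.21; 0.4 -0.6 0.27 0 0 -0.27" --jaw 0

```text
time: 0.6
ee_pos: [324.7, 435.9, 304.9]
tool_rot: [-0.0, 0.419, 0.908, 0.001]
ft_force: [-0.3, 0.3, -0.8]
gripper_width: 55.2
finger_force: 0.0
```

>>> carry_out --series "0.13 -0.2 0 0 0 -0.05; 0.26 -0.4 0 0 0 -0.1; 0.38 -0.6 0 0 0 -0.15; 0.5 -0.8 0 0 0 -0.2; 0.6 -0.95 0 0 0 -0.269"

```text
time: 1.1
ee_pos: [457.7, 223.8, 303.5]
tool_rot: [-0.0, 0.645, 0.765, 0.0]
ft_force: [0.8, 0.3, -0.1]
gripper_width: 14.8
finger_force: 0.0
```

>>> carry_out --series "0 0 0 0 0 0; 0 0 0 0 0 0; 0 0 0 0 0 0; 0 0 0 0 0 0"

```text
time: 1.5
ee_pos: [456.4, 227.2, 303.3]
tool_rot: [-0.0, 0.642, 0.767, -0.0]
ft_force: [-0.0, 0.3, 0.3]
gripper_width: 0.7
finger_force: 0.0
```

>>> carry_out --series "0.08 -0.12 0 0 0 0; 0.16 -0.24 0 0 0 0; 0.22 -0.33 0 0 0 -0.002; 0.228 -0.344 -0.05 0 0 -0.002; 0.228 -0.344 -0.16 0 0 -0.002"

```text
time: 2.0
ee_pos: [527.2, 122.9, 256.7]
tool_rot: [0.001, 0.645, 0.764, 0.002]
ft_force: [0.6, 1.8, -0.2]
gripper_width: 0.2
finger_force: 0.0
```

>>> carry_out --series "0 0 -0.12 0 0 0; 0 0 -0.24 0 0 0; 0 0 -0.36 0 0 0; 0 0 -0.42 0 0 0; 0 0 -0.444 0 0 0"

```text
time: 2.5
ee_pos: [523.6, 123.8, 119.7]
tool_rot: [-0.001, 0.644, 0.765, -0.002]
ft_force: [0.5, 1.0, -0.0]
gripper_width: 0.3
finger_force: 0.0
```

```bash
python3 - <<'E'
from h import *
P=np.load("P.npy")
s=env.observe();a=capture("top");b=capture("scene")
e=s["ee_pos"];c,sn=np.cos(P[2]),np.sin(P[2]);d=e-[P[0],P[1],0];print(s["time"],e,"rail",c*d[0]+sn*d[1],-sn*d[0]+c*d[1],s["ft_force"])
cv2.imwrite("pics/topref.png",a[:,:,::-1]);cv2.imwrite("pics/scref.png",b[:,:,::-1])
z=cv2.resize(b[180:330,220:470,::-1],(400*1,240));t=cv2.resize(a[195:310,175:435,::-1],(542,240));cv2.imwrite("pics/pre.png",np.vstack([cv2.resize(z,(533,320)),cv2.resize(t,(533,236))]))
E
```

```text
2.5 [523.60923797 123.81474065 119.74940628] rail -90.95957425417119 53.77081277548819 [ 0.46685969  0.9943842  -0.01790631]
```

View pics/pre.png

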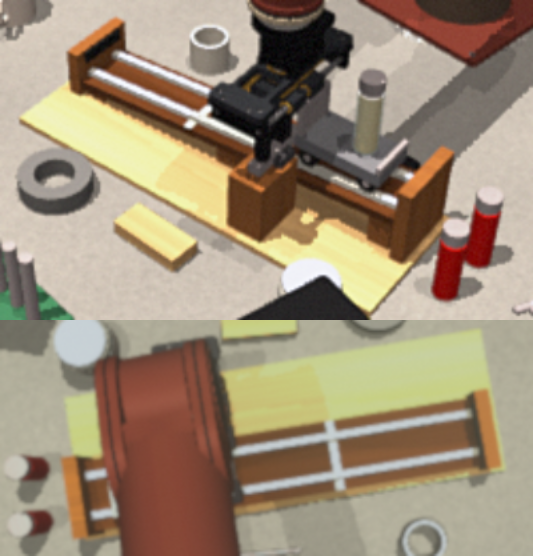

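The fingers are on the track side of the knob (pre.png about (262,150)). The trolley and jar are in clear view of the scene camera at (370,110), while the arm hides the trolley from the top camera. I'll track the jar in the scene view.

```bash
cat >> h.py <<'E'
P=np.load("P.npy")
def jarmid(nose):  # middle of jar's side, world
    xo=nose-60; return r2w(P,nose-80,0,60-.0734*xo+40+45)
def track(img,prev=None):
    hsv=cv2.cvtColor(img,cv2.COLOR_RGB2HSV);m=cv2.inRange(hsv,(20,45,90),(36,95,235))
    roi=np.zeros(m.shape,np.uint8)
    for x in range(-110,240,5): cv2.circle(roi,tuple(int(round(v)) for v in proj("scene",jarmid(x))),16,255,-1)
    m=cv2.morphologyEx(m&roi,cv2.MORPH_OPEN,np.ones((3,3),np.uint8))
    n,l,st,ce=cv2.connectedComponentsWithStats(m)
    out=[]
    for i in range(1,n):
        if st[i,4]<60: continue
        r=least_squares(lambda x:proj("scene",jarmid(x[0]))[:1]-ce[i][:1],[0.]);out.append((round(r.x[0],1),st[i].tolist(),ce[i].round(1).tolist(),round(float(ce[i][1]-proj("scene",jarmid(r.x[0]))[1]),1)))
    return out
def rail(e):
    c,s=np.cos(P[2]),np.sin(P[2]);d=np.asarray(e)-[P[0],P[1],0];return np.round([c*d[0]+s*d[1],-s*d[0]+c*d[1],e[2]],1)
E
python3 - <<'E'
from h import *
for f in("scene0","scref"):
    im=cv2.imread(f"pics/{f}.png")[:,:,::-1].copy();print(f,track(im))
    u,v=proj("scene",jarmid(-100)).round().astype(int);print(u,v,cv2.cvtColor(im,cv2.COLOR_RGB2HSV)[v,u-8:u+9:2].tolist())
s=env.observe();print(s["time"])
for a in[(-91,70,122),(-91,90,122),(-91,100,122),(-91,95,122),(0,60,120),(100,0,105),(130,0,105)]:print(a,((r2w(P,*a)-s["ee_pos"])/300).round(3))
print("per 10mm rail x, y in units",(r2w([0,0,P[2]],10,0,0)/300).round(4),(r2w([0,0,P[2]],0,10,0)/300).round(4))
E
```

```text
scene0 [(np.float64(-98.1), [387, 227, 12, 24, 238], [392.2, 238.2], 2.3)]
393 236 [[14, 29, 193], [26, 41, 123], [25, 64, 116], [22, 66, 127], [26, 62, 123], [23, 69, 118], [21, 69, 107], [15, 24, 171], [15, 29, 191]]
scref [(np.float64(-97.9), [387, 226, 12, 26, 247], [392.1, 238.3], 2.5)]
393 236 [[17, 27, 178], [25, 34, 127], [23, 63, 125], [25, 63, 126], [24, 68, 128], [22, 76, 124], [22, 71, 112], [22, 23, 166], [18, 31, 190]]
2.6
(-91, 70, 122) [0.049 0.01  0.002]
(-91, 90, 122) [0.115 0.022 0.002]
(-91, 100, 122) [0.148 0.027 0.002]
(-91, 95, 122) [0.131 0.025 0.002]
(0, 60, 120) [ 0.069 -0.294 -0.005]
(100, 0, 105) [-0.071 -0.657 -0.055]
(130, 0, 105) [-0.054 -0.756 -0.055]
per 10mm rail x, y in units [ 0.0057 -0.0328  0.    ] [0.0328 0.0057 0.    ]
```

>>> carry_out --series "0.03 0.005 0.005 0 0 0; 0.055 0.01 0.005 0 0 0; 0.079 0.014 0.005 0 0 0; 0.079 0.014 0.005 0 0 0"

```text
time: 3.0
ee_pos: [550.9, 127.2, 124.5]
tool_rot: [0.001, 0.645, 0.765, 0.001]
ft_force: [0.3, -0.3, -0.6]
gripper_width: 0.6
finger_force: 0.0
```

```bash
python3 - <<'E'
from h import *
s=env.observe();b=capture("scene");print(s["time"],rail(s["ee_pos"]),s["ft_force"],track(b))
cv2.imwrite("pics/a.png",cv2.resize(b[190:300,290:420,::-1],None,fx=5,fy=5,interpolation=cv2.INTER_CUBIC))
E
```

```text
3.0 [-89.6  81.2 124.5] [ 0.27363288 -0.29896313 -0.58275884] [(np.float64(-97.8), [387, 226, 12, 26, 243], [392.1, 238.1], 2.2)]
```

View pics/a.png

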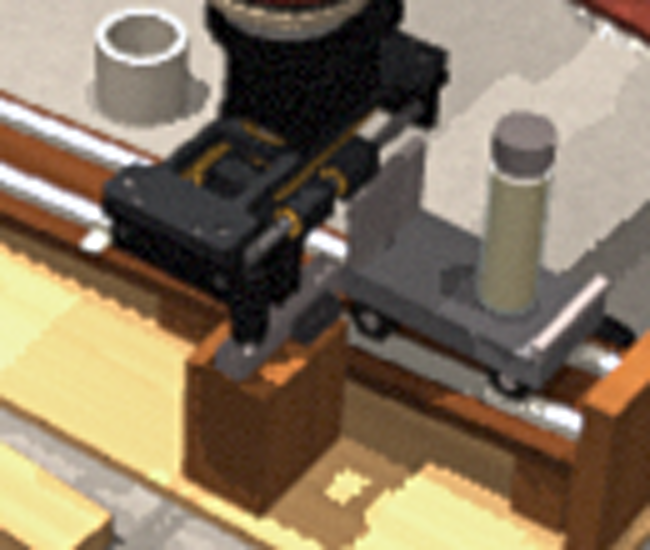

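The bolt has slid part way (knob near (243,320) in the crop) and the trolley is still held, with the jar upright at (517,240). Next I release it and move to the waiting place.

>>> carry_out --series "0.052 0.009 0 0 0 0; -0.002 -0.146 0 0 0 0; -0.059 -0.3 0 0 0 0; -0.12 -0.457 -0.03 0 0 0; -0.167 -0.575 -0.065 0 0 0"

```text
time: 3.55
ee_pos: [498.5, -48.4, 104.7]
tool_rot: [0.0, 0.645, 0.764, 0.001]
ft_force: [0.8, 0.4, 0.1]
gripper_width: 0.2
finger_force: 0.0
```

```bash
python3 - <<'E'
from h import *
for i in range(2):
    s=env.observe();b=capture("scene");cv2.imwrite(f"pics/f{s['time']:.2f}.png",b[:,:,::-1]);print(s["time"],rail(s["ee_pos"]),s["ft_force"].round(1),track(b))
E
```

```text
3.55 [ 74.3  -0.6 104.7] [0.8 0.4 0.1] [(np.float64(-49.1), [371, 220, 11, 25, 226], [375.7, 231.5], 2.2)]
3.6 [ 79.7  -5.1 102.9] [-3.4 -6.2 -1.7] [(np.float64(-39.9), [368, 218, 11, 26, 245], [372.7, 230.2], 2.1)]
```

>>> carry_out --series "0 0 0 0 0 0"

```text
time: 3.75
ee_pos: [499.2, -46.2, 104.6]
tool_rot: [-0.0, 0.645, 0.764, 0.0]
ft_force: [-0.1, 0.4, 0.5]
gripper_width: 0.5
finger_force: 0.0
```

```bash
python3 - <<'E'
from h import *
from scipy.integrate import solve_ivp
s=env.observe();b=capture("scene");t=track(b);print(s["time"],rail(s["ee_pos"]),s["ft_force"].round(1),t)
D=[(3.55,-51.1),(3.6,-41.9),(s["time"],t[0][0]-2)]
def sim(p,ts):
    m,t0=p;f=lambda t,y:[y[1],9.81*.0732-(.08+1.4*y[1])/m]
    return solve_ivp(f,(t0,5.5),[-.1,0],t_eval=ts,rtol=1e-8,max_step=.02).y*1000
r=least_squares(lambda p:np.append(sim(p,[d[0] for d in D])[0]-[d[1] for d in D],(p[0]-.72)/.1),[.7,3.1]);print(r.x,r.fun)
ts=np.arange(3.7,5.2,.05);y=sim(r.x,ts)
for a in zip(ts.round(2),*y.round(0)):print(*a)
E
```

```text
3.75 [ 72.3   0.4 104.6] [-0.1  0.4  0.5] [(np.float64(-7.6), [357, 214, 12, 25, 231], [362.2, 226.0], 2.1)]
[0.72940697 3.09117185] [-0.15233782  0.23269312 -0.07785844  0.0940697 ]
3.7 -21.0 218.0
3.75 -10.0 227.0
3.8 2.0 236.0
3.85 14.0 243.0
3.9 26.0 250.0
3.95 39.0 256.0
4.0 52.0 262.0
4.05 65.0 267.0
4.1 78.0 271.0
4.15 92.0 275.0
4.2 106.0 279.0
4.25 120.0 283.0
4.3 134.0 286.0
4.35 149.0 289.0
4.4 163.0 291.0
4.45 178.0 294.0
4.5 192.0 296.0
4.55 207.0 298.0
4.6 222.0 299.0
4.65 237.0 301.0
4.7 252.0 303.0
4.75 268.0 304.0
4.8 283.0 305.0
4.85 298.0 306.0
4.9 313.0 307.0
4.95 329.0 308.0
5.0 344.0 309.0
5.05 360.0 310.0
5.1 375.0 310.0
5.15 391.0 311.0
```

>>> carry_out --series "0 -0.002 0 0 0 0; 0.004 -0.025 -0.002 0 0 0; 0.013 -0.077 -0.006 0 0 0"

```text
time: 4.1
ee_pos: [503.8, -67.3, 102.6]
tool_rot: [-0.0, 0.643, 0.766, 0.0]
ft_force: [1.0, -0.3, -0.0]
gripper_width: 0.3
finger_force: 0.0
```

```bash
python3 - <<'E'
from h import *
s=env.observe();print(s["time"],rail(s["ee_pos"]),s["ft_force"].round(1),(np.array(env.observe()["joint_vel"])).round(3))
E
```

```text
4.1 [ 93.9   1.3 102.6] [ 1.  -0.3 -0. ] [ 0.267  0.148  0.132 -0.09  -0.113 -0.01   0.427]
```

>>> carry_out --series "0.015 -0.085 -0.006 0 0 0; 0.03 -0.171 -0.012 0 0 0"

```text
time: 4.3
ee_pos: [512.8, -120.2, 99.0]
tool_rot: [0.0, 0.644, 0.765, 0.0]
ft_force: [0.6, 0.7, -0.1]
gripper_width: 0.5
finger_force: 0.0
```

```bash
python3 - <<'E'
from h import *
s=env.observe();print(s["time"],rail(s["ee_pos"]),s["ft_force"].round(1),(np.array(env.observe()["joint_vel"])).round(3))
E
```

```text
4.3 [147.6   1.1  99. ] [ 0.6  0.7 -0.1] [ 0.453  0.287  0.141 -0.205 -0.234  0.013  0.668]
```

>>> carry_out --series "0.014 -0.082 -0.006 0 0 0; 0.026 -0.151 -0.01 0 0 0; 0.035 -0.203 -0.013 0 0 0; 0.042 -0.239 -0.015 0 0 0; 0.045 -0.258 -0.016 0 0 0"

```text
time: 4.8
ee_pos: [525.9, -198.4, 94.1]
tool_rot: [0.0, 0.645, 0.764, -0.0]
ft_force: [0.1, 1.0, -0.0]
gripper_width: 0.3
finger_force: 0.0
```

>>> carry_out --series "0.001 -0.007 0 0 0 0; 0.001 -0.008 0 0 0 0; 0.001 -0.008 0 0 0 0"

```text
time: 5.1
ee_pos: [526.0, -199.1, 94.1]
tool_rot: [-0.0, 0.644, 0.765, 0.0]
ft_force: [-0.2, -0.8, -0.8]
gripper_width: 0.2
finger_force: 0.3
```

```bash
python3 - <<'E'
from h import *
for i in range(2):
    s=env.observe();b=capture("scene");print(s["time"],rail(s["ee_pos"]),s["ft_force"].round(1),track(b))
cv2.imwrite("pics/c.png",cv2.resize(b[150:310,220:440,::-1],None,fx=3.6,fy=3.6,interpolation=cv2.INTER_CUBIC))
E
```

```text
5.1 [227.5   0.5  94.1] [-0.2 -0.8 -0.8] [(np.float64(217.5), [291, 188, 9, 24, 197], [294.9, 198.6], 1.7)]
5.15 [227.5   0.5  94.1] [ 0.9 -0.5 -0.2] [(np.float64(217.9), [291, 188, 9, 23, 184], [294.8, 198.4], 1.5)]
```

View pics/c.png

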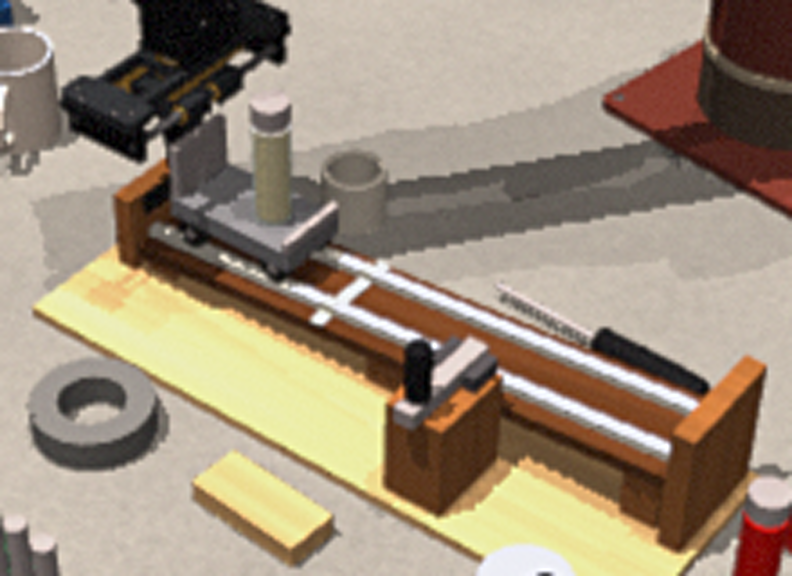

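The trolley rests against the fingers with its nose at about x = 217 mm, 26 mm short of the stop. The jar is upright at (270,165) in the crop, and the bystanders in view have not moved. Now I hold for over two seconds.

>>> carry_out --series "0 0 0 0 0 0; 0 0 0 0 0 0; 0 0 0 0 0 0; 0 0 0 0 0 0; 0 0 0 0 0 0"

```text
time: 5.7
ee_pos: [526.0, -199.8, 94.2]
tool_rot: [0.0, 0.645, 0.765, 0.0]
ft_force: [1.1, -0.3, -0.6]
gripper_width: 0.6
finger_force: 0.2
```

>>> carry_out --series "0 0 0 0 0 0; 0 0 0 0 0 0; 0 0 0 0 0 0; 0 0 0 0 0 0; 0 0 0 0 0 0"

```text
time: 6.2
ee_pos: [526.0, -199.8, 94.2]
tool_rot: [0.0, 0.645, 0.765, 0.0]
ft_force: [1.4, -0.3, 0.4]
gripper_width: 0.3
finger_force: 0.3
```

>>> carry_out --series "0 0 0 0 0 0; 0 0 0 0 0 0; 0 0 0 0 0 0; 0 0 0 0 0 0; 0 0 0 0 0 0"

```text
time: 6.7
ee_pos: [525.9, -199.8, 94.2]
tool_rot: [-0.0, 0.645, 0.765, -0.0]
ft_force: [-0.1, -0.5, -0.4]
gripper_width: 0.1
finger_force: 0.3
```

>>> carry_out --series "0 0 0 0 0 0; 0 0 0 0 0 0; 0 0 0 0 0 0; 0 0 0 0 0 0; 0 0 0 0 0 0"

```text
time: 7.2
ee_pos: [526.0, -199.8, 94.2]
tool_rot: [0.0, 0.645, 0.765, -0.0]
ft_force: [0.4, -0.6, 0.9]
gripper_width: 0.1
finger_force: 0.3
```

>>> carry_out --series "0 0 0 0 0 0; 0 0 0 0 0 0; 0 0 0 0 0 0; 0 0 0 0 0 0; 0 0 0 0 0 0"

```text
time: 7.7
ee_pos: [525.9, -199.8, 94.1]
tool_rot: [-0.0, 0.645, 0.765, -0.0]
ft_force: [-0.4, 0.6, 1.5]
gripper_width: 0.4
finger_force: 0.3
```

```bash
python3 - <<'E'
from h import *
from workcell import sign_off
s=env.observe();b=capture("scene");t=track(b);print(s["time"],rail(s["ee_pos"]),s["ft_force"].round(1),t)
if abs(t[0][0]-217.7)<1.5: print(sign_off())
E
```

```text
7.7 [228.2   0.3  94.1] [-0.4  0.6  1.5] [(np.float64(218.4), [291, 188, 9, 24, 188], [294.6, 199.5], 2.7)]
the job is handed in; nothing more can be done
None
```

The trolley was released, rolled free past the mark, was caught by its front plate and held still about 26 mm short of the stop for over 2.5 s; the jar was upright on its bed in the last picture viewed, and the job is handed in.

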